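# Demould the cast phone stand

## Robot

A 6-joint arm with a two-finger parallel gripper is mounted at the origin on the work surface. World frame = base frame: x ahead of the robot, y to its left, z up, the work surface at z = 0. Lengths are in m, angles in degrees, forces in N, time in s.
With the tool pointing down it reaches from about 0.25 to 0.725 m from the base axis. Payload 9.7 kg.
Tool frame: the origin (TCP) lies midway between the tips of the shut fingers; the grasp point (between the pads) lies 19 mm behind it; z points along the fingers, y is the line along which they close (so a half turn about z gives the same grasp; the last joint's range is limited). The gripper opens to 85 mm and grips with 20 to 120 N. Pads are 22 mm wide; open, the fingers measure 114 mm over their backs; the gripper's body (76 mm by 85 mm) begins 54 mm behind the grasp point. The pads swing forward as they close: fully open they stand 13 mm farther back than shut.
Start: joints at [68.01, 4.979, 10.078, 95.1, 0, 90], TCP at [0.206, 0.51, 0.204] pointing down, gripper open.
Joint ranges: [-179.16, 179.16], [-48.56, 103.87], [-65.8, 70.77], [-126.05, 130.52], [-82.76, 87.17], [-180, 180]. Speed limits (degrees/s): [127.2, 127.2, 147.25, 180, 180, 180].

## Interface

Orientations are given as [roll, pitch, yaw] about the fixed x, y, z axes, in that order (R = Rz(yaw) Ry(pitch) Rx(roll)).
In Python, from workcell import bot gives the robot as it stands. The module is installed in compiled form; this text tells all that it offers.
- The arm moves only by the tool send_rows, never from a script. Its argument "moves" is one flat list of numbers, 7 for each row, row after row: the shift along the world's x, y, z normalised to -1 to 1, where 1 is 0.025 m, then the turn, a rotation vector about the world's x, y, z normalised to -1 to 1, where 1 is 0.15 rad, then the closure, from -1 (fully open) to 1 (shut), so that 0 is half open. A call has 1 to 8 rows; each row shifts and turns the commanded pose from where the row before left it; what a row does not reach is not made up. A row lasts 1/8 s, in which the tool goes at most 62.5 mm and 10.7 degrees, less where a joint would pass 70% of its speed; a pose out of reach is approached as far as the arm can. A call with a number of a shift or a turn outside -1 to 1 is refused whole. A call with a gripper value outside its range is refused whole. The fingers move at their own pace and stop on an object; "squeeze" is the grip in N (left out, the last holds). Time passes only in rows, so rows that do not move let the fingers close. It gives the time, the measured TCP pose, the force, the opening and the grip force at its end, in the units of the state.
- bot.get_obs(): the state, without advancing time (a new reading comes with each control period).
- bot.camera(name): name is "scene" or "top"; returns a dict with "color" (420x560x3 uint8, red, green, blue), "camera_matrix" (3x3 intrinsics, pixels), "D" ([k1, k2, p1, p2, k3] as OpenCV has them; the pictures are not rectified), "R" (3x3) and "t" (3): a world point X has camera coordinates R X + t. Camera axes: x right, y down, z forward; pixel columns grow to the right and rows downward; lengths in m; the calibration is good to about 2 mm. A picture is of the moment at which its call begins. There is no depth.
- bot.job_done(): hands the job in; it is judged then, once.
Trained networks look in the newest picture that a camera, given by its name, has taken for a name from the list of things; names that differ only in an ending like _2 or _b are one class to them, and where a whole thing is asked for, a point or a joint stands for the part that bears it (a point fixed in the world has none). Each returns a list of dicts, best first, with "p" (0 to 1); they miss things now and then, are a little off and sometimes report something else, mostly with a low value. They report only what shows in the picture. A call takes as long as a camera call. They do not tell look-alikes from the thing itself.
- bot.boxes_of(camera, query): "extent" ([left, top, right, bottom] in pixels, round what is visible of it).
- bot.trace(camera, query): "region" (420x560 bool, what is visible of it) and "extent" ([left, top, right, bottom] in pixels, round what is visible of it).
- bot.landmark_of(camera, query): "pixel" ([column, row] in pixels: a listed point, or the origin of a listed thing).
The state is a dict: "time": time; "q": joint angles; "qd": joint speeds; "joint_efforts": joint torques, N m; "ee_pos": TCP position; "tcp_rot": TCP orientation; "wrist_force": force on the tool from outside, world axes, zero at the start; "torque": the same for the moment, N m; "opening": finger opening in m; "grasp_force": force on a finger pad.
Only numpy, scipy, OpenCV 4.12 (cv2) and the standard library are available. Lean on these libraries where they do the work, as an engineer would, in place of code of your own. Each camera call takes 0.05 s, during which the arm holds its last target. There are 200 camera calls.

## Task

Two hobby castings are still in their moulds on the desk. Lift the phone stand (the one with the flat upright plate) out of its mould and stand it upright in the middle of the round cork mat, its centre within 3 cm of the mat's centre; lower it onto the mat before letting go, don't drop it. Leave the cone-shaped ring holder undisturbed in its mould.

Things in the scene. Friction and masses are not known exactly. Their poses are not given: they have to be found in the camera images.
- stand: the phone stand, an off-white plaster casting of 110 g or so. Base slab 72 (x) x 52 (y) x 12 mm; across its middle, centred on the origin, stands a plate 14 mm thick (x), 48 mm wide (y), whose top is 67 mm above the underside; along its +x edge a low lip, 8 x 48 mm, 20 mm above the underside, from x = 27 to 35 mm. Pinch the plate across its thickness. Origin: centre of the underside; z up, x square to the plate.
- stand_mould: the grey plastic mould of the phone stand, fixed to the desk: block 116 (x) x 96 (y) x 22 mm with an open rectangular cavity 76 x 56 mm, 14 mm deep (its floor 8 mm above the desk), in which the stand's base sits with 2 mm play all round; plate and lip stick out above. Lift straight up, nothing holds the casting. Origin: centre of the underside, z up; axes along those of the stand.
- cone: the ring holder, a bystander to be left alone: casting of the same plaster, a round base 58 mm in diameter and 12 mm thick with a slim cone up to 65 mm, sitting in the round cavity of a second grey mould of the same outer size. Origin: centre of the underside, z up.
- mat: round cork mat, 150 mm in diameter, 6 mm thick, fixed flat on the desk. Origin: centre of the underside (the top is 6 mm above it), z up.
There are look-alikes about, which are no part of the job. What is shaped like the stand_mould but blue is not meant. Leave any purple or yellow look-alike of the stand alone.

How it is judged:
By the outcome, as a careful person would: the job done as asked, in the order asked, and still so for the second after the job is handed in, with the robot touching nothing.
It also fails if it takes over 42 s, if anything falls off the work surface, if the arm or the gripper's body presses on something with over 40 N, if the wrist force passes 120 N, or if a joint passes its speed limit or range.

## Working session

There is one attempt and no reset: what is moved stays moved. The work goes in short steps, Python scripts to look and compute and a tool call to move; the robot and the scene stay as the last step left them, time stands still between calls to the robot, and variables do not carry over. Pictures are saved under pics/ and viewed, at most 10 in all, crops included, and the job is handed in when it is done.

Besides the shell and the picture viewer there is one more tool, called after "Emit:" as name(argument=value, ...), one argument or row to a line, values as JSON. send_rows: Moves the arm, as the interface text tells. Its arguments: {"type":"object","properties":{"moves":{"type":"array"},"squeeze":{"type":"number"}},"required":["moves"]}

```bash
mkdir -p pics
cat > h.py <<'E'
import numpy as np, cv2
from workcell import bot
def ray(c,px):
    u=cv2.undistortPoints(np.array([[px]],float),c["camera_matrix"],np.array(c["D"]))[0,0]
    R=np.array(c["R"]);t=np.array(c["t"]).ravel()
    return -R.T@t, R.T@np.array([u[0],u[1],1.])
def at(c,px,z):
    o,d=ray(c,px); return o+d*(z-o[2])/d[2]
def proj(c,X):
    return cv2.projectPoints(np.array(X,float).reshape(-1,3),cv2.Rodrigues(np.array(c["R"]))[0],np.array(c["t"],float),c["camera_matrix"],np.array(c["D"]))[0][:,0]
E
python3 - <<'E'
from h import *
np.set_printoptions(precision=3,suppress=True)
ims=[]
for n in("scene","top"):
    c=bot.camera(n); cv2.imwrite(f"pics/{n}0.png",c["color"][:,:,::-1])
    print(n,"cam at",ray(c,[280,210])[0])
    for q,z in(("stand",.008),("stand_mould",0),("cone",.008),("mat",0)):
        for r in bot.landmark_of(n,q): print(q,r["p"],np.array(r["pixel"]),at(c,r["pixel"],z)[:2])
        for r in bot.boxes_of(n,q): print("  box",r["p"],np.array(r["extent"]))
E
```

```text
scene cam at [ 1.008 -0.773  0.78 ]
stand 0.9 [199.7 201.8] [ 0.39  -0.055]
stand 0.84 [272.8 346.4] [ 0.728 -0.292]
stand 0.67 [231.  284.7] [ 0.59  -0.217]
  box 0.82 [207.7 251.4 255.4 291.8]
  box 0.74 [186.9 178.4 210.2 213.5]
  box 0.7 [249.8 310.4 298.9 362. ]
stand_mould 0.74 [229.8 287.5] [ 0.587 -0.218]
stand_mould 0.57 [163.8 249.7] [ 0.417 -0.208]
  box 0.91 [189.  250.2 270.9 311.6]
  box 0.63 [127.2 216.2 201.7 277.2]
cone 0.79 [310.3 145.4] [0.485 0.28 ]
  box 0.75 [299.2 127.5 324.3 155.6]
  box 0.55 [189.8 252.9 266.9 312.9]
mat 0.82 [288.2 226.9] [ 0.592 -0.011]
  box 0.96 [254.9 202.8 321.3 249.5]
top cam at [ 0.5   -0.002  0.835]
stand 0.84 [379.3 197.6] [ 0.586 -0.212]
stand 0.68 [299.8 293.9] [ 0.385 -0.052]
stand 0.55 [413.2 135.5] [ 0.718 -0.284]
  box 0.94 [395.7 113.2 431.7 156.1]
  box 0.93 [281.6 273.9 319.9 312.2]
  box 0.58 [366.4 180.3 405.4 216.2]
stand_mould 0.9 [376.2 280.8] [ 0.414 -0.21 ]
stand_mould 0.73 [381.4 198.5] [ 0.585 -0.219]
  box 0.91 [356.5 170.5 410.7 227.1]
  box 0.77 [348.7 253.2 403.2 314.5]
cone 0.62 [143.4 239.3] [0.489 0.27 ]
  box 0.9 [129.9 227.7 159.4 253.8]
mat 0.78 [280.8 193.3] [ 0.59  -0.009]
  box 0.88 [242.9 157.2 315.  230. ]
```

View pics/scene0.png

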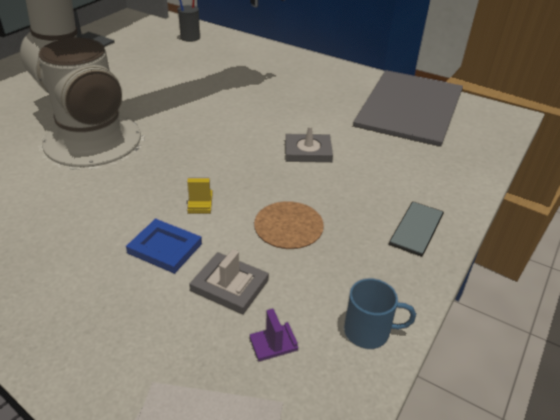

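View pics/top0.png

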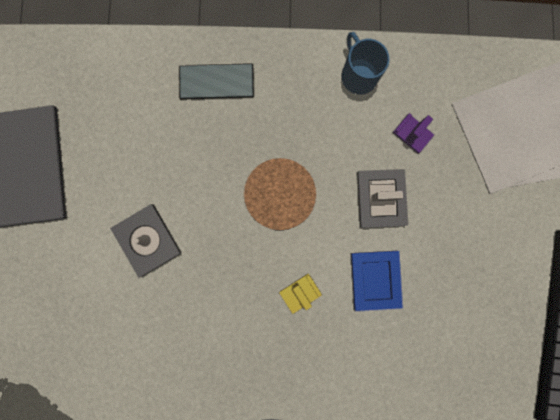

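Look-alikes for "stand" in the top picture: off-white in a grey mould at (381,198), purple at (413,134) and yellow at (300,294). The off-white one in the grey mould fits the description. The mould at (377,281) is blue, so it isn't meant. I'll confirm with a crop and measure the yaw.

Run:
```python
from h import *
from scipy.optimize import least_squares
np.set_printoptions(precision=4,suppress=True)
c=bot.camera("top"); s=bot.camera("scene")
def quad(m):
    return cv2.boxPoints(cv2.minAreaRect(cv2.findNonZero(m.astype(np.uint8))))
for r in bot.trace("top","stand_mould"):
    m=r["region"]; m=cv2.morphologyEx(m.astype(np.uint8),cv2.MORPH_CLOSE,np.ones((25,25)))
    w=np.array([at(c,p,.022)[:2] for p in quad(m)]); 
    e=w[1]-w[0]; f=w[2]-w[1]; print("mould",r["p"],w.mean(0),np.linalg.norm(e),np.linalg.norm(f),np.degrees(np.arctan2(e[1],e[0])))
for r in bot.trace("top","mat"):
    (u,v),_,_=cv2.fitEllipse(max(cv2.findContours(r["region"].astype(np.uint8),0,1)[0],key=len)); print("mat",r["p"],at(c,(u,v),.006))
for r in bot.trace("scene","mat"):
    (u,v),_,_=cv2.fitEllipse(max(cv2.findContours(r["region"].astype(np.uint8),0,1)[0],key=len)); print("mat s",r["p"],at(s,(u,v),.006))
for r in bot.trace("top","stand"):
    print("stand",r["p"],r["extent"],c["color"][r["region"]].mean(0))
a=cv2.resize(c["color"][160:240,345:425],(400,400),interpolation=cv2.INTER_CUBIC)
b=cv2.resize(s["color"][240:320,185:265],(400,400),interpolation=cv2.INTER_CUBIC)
cv2.imwrite("pics/crop1.png",np.hstack([a,b])[:,:,::-1])
```

```text
mould 0.72 [ 0.4174 -0.2049] 0.10270405107890641 0.11974705616402116 -85.47886949115602
mould 0.56 [ 0.5843 -0.2138] 0.10437626902696026 0.11939862485003755 -85.63461053718191
mat 0.76 [ 0.589  -0.0051  0.006 ]
mat s 0.56 [ 0.5919 -0.0104  0.006 ]
stand 0.78 [393.9, 115.7, 432.2, 152.7] [82.6109 52.6678 97.2453]
stand 0.76 [281.2, 273.6, 319.2, 311.4] [167.7552 150.4056  67.417 ]
stand 0.61 [369.0, 178.6, 402.7, 216.8] [147.2766 138.141  126.8482]
```

View pics/crop1.png

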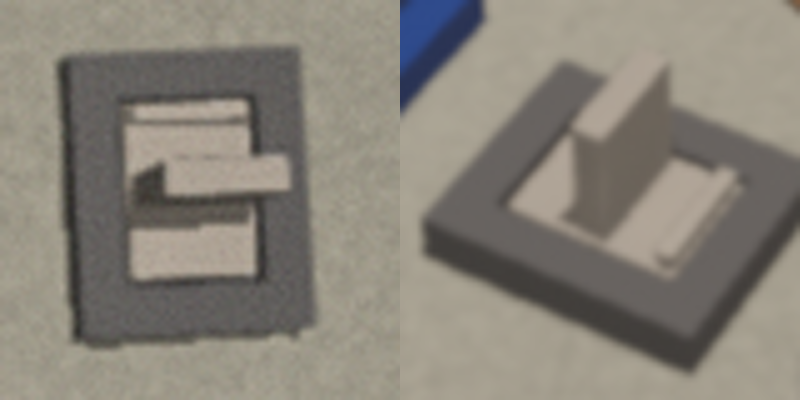

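The crop confirms it: off-white plate in the grey mould, with its lip towards world +x (upper edge in the top view). Top-view crop edges put the yaw at about +3°. Next I locate the plate top from both views.

Run:
```python
from h import *
np.set_printoptions(precision=4,suppress=True)
c=bot.camera("top"); s=bot.camera("scene")
P=lambda q,o:np.array(q)/5+o-.4
for q in[(165,160),(290,153),(290,190),(165,197),(227.5,175)]: print("plate top",at(c,P(q,[345,160]),.075)[:2])
print("scene",at(s,P((224,98),[185,240]),.075)[:2])
print("mould top",np.array([at(c,P(q,[345,160]),.022)[:2] for q in[(65,58),(299,45),(315,325),(77,340)]]))
print("cavity",np.array([at(c,P(q,[345,160]),.022)[:2] for q in[(120,100),(253,95),(265,280),(130,283)]]).mean(0))
o=bot.get_obs();print(o["ee_pos"],o["tcp_rot"],o["q"],o["wrist_force"],o["time"])
```

```text
plate top [ 0.59   -0.1921]
plate top [ 0.5939 -0.2403]
plate top [ 0.5797 -0.2403]
plate top [ 0.5759 -0.1922]
plate top [ 0.5849 -0.2162]
scene [ 0.5881 -0.2171]
mould top [[ 0.6371 -0.164 ]
 [ 0.6451 -0.2606]
 [ 0.5304 -0.2674]
 [ 0.5222 -0.17  ]]
cavity [ 0.5846 -0.2166]
[0.2059 0.51   0.2045] [179.9994  -0.0013 158.0102] [68.0097  4.9785 10.079  95.0999  0.0013 89.9995] [-0.2918 -0.5571 -0.3081] 1.3
```

Emit:
send_rows(
  moves=[0.475,-0.9075,0,0,0,-0.2327,-1,0.475,-0.9075,0,0,0,-0.2327,-1,0.475,-0.9075,0,0,0,-0.2327,-1,0.475,-0.9075,0,0,0,-0.2327,-1,0.475,-0.9075,0,0,0,-0.2327,-1,0.475,-0.9075,0,0,0,-0.2327,-1,0.475,-0.9075,0,0,0,-0.2327,-1,0.475,-0.9075,0,0,0,-0.2327,-1],
  squeeze=20,
)

```text
time: 2.3
ee_pos: [0.3013, 0.3277, 0.2046]
tcp_rot: [180.0, 0.0, 141.9]
wrist_force: [-0.2, -0.1, 1.2]
opening: 0.0856
grasp_force: 0.0
```

Emit:
send_rows(
  moves=[0.475,-0.9075,0,0,0,-0.2327,-1,0.475,-0.9075,0,0,0,-0.2327,-1,0.475,-0.9075,0,0,0,-0.2327,-1,0.475,-0.9075,0,0,0,-0.2327,-1,0.475,-0.9075,0,0,0,-0.2327,-1,0.475,-0.9075,0,0,0,-0.2327,-1,0.475,-0.9075,0,0,0,-0.2327,-1,0.475,-0.9075,0,0,0,-0.2327,-1],
)

```text
time: 3.3
ee_pos: [0.3963, 0.1462, 0.2046]
tcp_rot: [180.0, 0.0, 125.9]
wrist_force: [-0.4, 0.3, -0.5]
opening: 0.0857
grasp_force: 0.0
```

Emit:
send_rows(
  moves=[0.475,-0.9075,0,0,0,-0.2327,-1,0.475,-0.9075,0,0,0,-0.2327,-1,0.475,-0.9075,0,0,0,-0.2327,-1,0.475,-0.9075,0,0,0,-0.2327,-1,0.475,-0.9075,0,0,0,-0.2327,-1,0.475,-0.9075,0,0,0,-0.2327,-1,0.475,-0.9075,0,0,0,-0.2327,-1,0.475,-0.9075,0,0,0,-0.2327,-1],
)

```text
time: 4.3
ee_pos: [0.4913, -0.0353, 0.2046]
tcp_rot: [180.0, 0.0, 109.9]
wrist_force: [0.3, 0.4, -0.5]
opening: 0.0851
grasp_force: 0.0
```

Emit:
send_rows(
  moves=[0.475,-0.9075,0,0,0,-0.2327,-1,0.475,-0.9075,0,0,0,-0.2327,-1,0.475,-0.9075,0,0,0,-0.2327,-1,0.475,-0.9075,0,0,0,-0.2327,-1,0.475,-0.9075,0,0,0,-0.2327,-1,0.475,-0.9075,0,0,0,-0.2327,-1,0.475,-0.9075,0,0,0,-0.2327,-1,0.475,-0.9075,0,0,0,-0.2327,-1],
)

```text
time: 5.3
ee_pos: [0.5863, -0.2168, 0.2044]
tcp_rot: [-180.0, 0.0, 93.9]
wrist_force: [0.2, 0.5, 0.2]
opening: 0.0859
grasp_force: 0.0
```

Emit:
send_rows(
  moves=[0,0,-0.7,0,0,0,-1,0,0,-0.7,0,0,0,-1,0,0,-0.7,0,0,0,-1,0,0,-0.7,0,0,0,-1,0,0,-0.7,0,0,0,-1,0,0,-0.7,0,0,0,-1,0,0,-0.38,0,0,0,-1],
)

```text
time: 6.18
ee_pos: [0.5855, -0.2158, 0.0885]
tcp_rot: [-179.9, -0.0, 94.0]
wrist_force: [-0.0, 0.2, 0.3]
opening: 0.0855
grasp_force: 0.0
```

Run:
```python
from h import *
s=bot.camera("scene");c=bot.camera("top")
a=cv2.resize(s["color"][210:310,175:275],(400,400),interpolation=cv2.INTER_CUBIC)
b=cv2.resize(c["color"][150:250,335:435],(400,400),interpolation=cv2.INTER_CUBIC)
cv2.imwrite("pics/pre.png",np.hstack([a,b])[:,:,::-1])
```

```text
(no output)
```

View pics/pre.png

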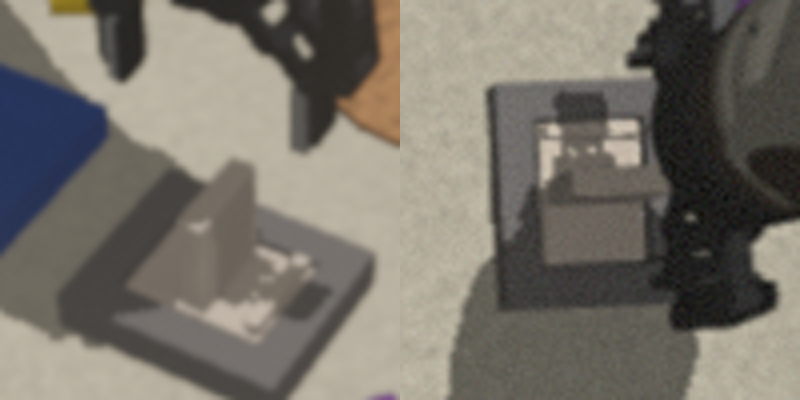

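The picture shows the plate at crop (220,230) on the left, with the open fingers at (120,50) and (310,110) straddling it from above. I'll descend to about z 0.040 and close gently.

Emit:
send_rows(
  moves=[0,0,-0.5,0,0,0,-1,0,0,-0.5,0,0,0,-1,0,0,-0.5,0,0,0,-1,0,0,-0.45,0,0,0,-1,0,0,0,0,0,0,0,0,0,0,0,0,0,0.3,0,0,0,0,0,0,0.5,0,0,0,0,0,0,0.6],
  squeeze=20,
)

```text
time: 7.28
ee_pos: [0.5861, -0.2161, 0.0416]
tcp_rot: [180.0, 0.0, 94.0]
wrist_force: [0.4, -0.5, 0.4]
opening: 0.017
grasp_force: 0.2
```

Emit:
send_rows(
  moves=[0,0,0,0,0,0,0.7,0,0,0,0,0,0,0.8,0,0,0,0,0,0,0.9,0,0,0,0,0,0,1,0,0,0,0,0,0,1],
  squeeze=25,
)

```text
time: 7.9
ee_pos: [0.5859, -0.2161, 0.0415]
tcp_rot: [180.0, 0.0, 94.0]
wrist_force: [-2.9, 0.4, 5.4]
opening: 0.0131
grasp_force: 26.5
```

Emit:
send_rows(
  moves=[0,0,0.2,0,0,0,1,0,0,0.3,0,0,0,1,0,0,0.5,0,0,0,1,0,0,0.5,0,0,0,1,0,0,0.5,0,0,0,1,0,0,0.5,0,0,0,1,0,0,0.3,0,0,0,1,0,0,0,0,0,0,1],
  squeeze=30,
)

```text
time: 8.9
ee_pos: [0.5862, -0.2161, 0.1119]
tcp_rot: [179.9, 0.0, 94.0]
wrist_force: [0.9, 0.4, -2.2]
opening: 0.0127
grasp_force: 29.8
```

Emit:
send_rows(
  moves=[0.02,0.3,0,0,0,0,1,0.02,0.6,0,0,0,0,1,0.02,0.7,0,0,0,0,1,0.02,0.7,0,0,0,0,1,0.02,0.7,0,0,0,0,1,0.02,0.7,0,0,0,0,1,0.02,0.7,0,0,0,0,1,0.02,0.7,0,0,0,0,1],
)

```text
time: 9.9
ee_pos: [0.59, -0.0873, 0.1113]
tcp_rot: [180.0, -0.0, 94.0]
wrist_force: [-0.1, 0.6, -1.8]
opening: 0.013
grasp_force: 29.8
```

Emit:
send_rows(
  moves=[0.02,0.7,0,0,0,0,1,0,0.7,0,0,0,0,1,0,0.7,0,0,0,0,1,0,0.6,0,0,0,0,1,0,0.4,0,0,0,0,1,0,0.1,0,0,0,0,1,0,0,0,0,0,0,1],
)

```text
time: 10.78
ee_pos: [0.5904, -0.0086, 0.1112]
tcp_rot: [-180.0, 0.0, 94.0]
wrist_force: [0.4, 0.4, -0.7]
opening: 0.0131
grasp_force: 29.8
```

Run:
```python
from h import *
s=bot.camera("scene")
cv2.imwrite("pics/over.png",cv2.resize(s["color"][150:300,180:380],(800,600),interpolation=cv2.INTER_CUBIC)[:,:,::-1])
o=bot.get_obs();print(o["ee_pos"],o["opening"],o["grasp_force"])
```

```text
[ 0.59046106 -0.00884117  0.11120796] 0.012720797020260405 29.75541651248932
```

View pics/over.png

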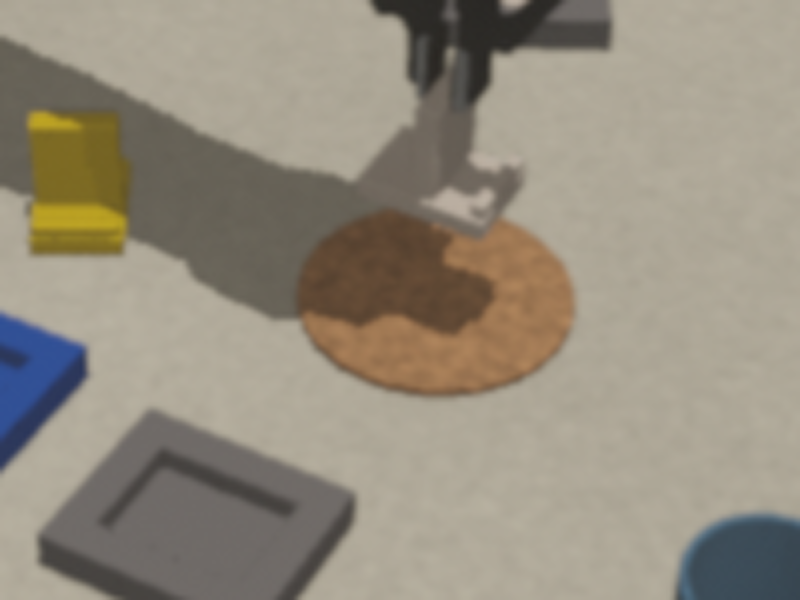

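The stand hangs level over the mat (base at crop (450,190), mat at (437,300)), and the mould is empty. Lowering now.

Emit:
send_rows(
  moves=[0,0,-0.4,0,0,0,1,0,0,-0.5,0,0,0,1,0,0,-0.5,0,0,0,1,0,0,-0.5,0,0,0,1,0,0,-0.4,0,0,0,1,0,0,-0.3,0,0,0,1,0,0,-0.14,0,0,0,1,0,0,0,0,0,0,1],
)

```text
time: 11.82
ee_pos: [0.5905, -0.0085, 0.0427]
tcp_rot: [180.0, 0.0, 94.0]
wrist_force: [-0.2, 0.7, -1.0]
opening: 0.0131
grasp_force: 29.7
```

Emit:
send_rows(
  moves=[0,0,-0.06,0,0,0,1,0,0,-0.04,0,0,0,1,0,0,0,0,0,0,1,0,0,0,0,0,0,1],
)

```text
time: 12.32
ee_pos: [0.5905, -0.0085, 0.0403]
tcp_rot: [180.0, 0.0, 94.0]
wrist_force: [0.1, 0.4, -1.4]
opening: 0.0131
grasp_force: 29.8
```

Emit:
send_rows(
  moves=[0,0,-0.04,0,0,0,1,0,0,0,0,0,0,1,0,0,0,0,0,0,1],
)

```text
time: 12.7
ee_pos: [0.5905, -0.0085, 0.0395]
tcp_rot: [180.0, 0.0, 94.0]
wrist_force: [-2.5, -0.0, 2.6]
opening: 0.0131
grasp_force: 30.2
```

Emit:
send_rows(
  moves=[0,0,-0.015,0,0,0,1,0,0,0,0,0,0,1],
  squeeze=20,
)

```text
time: 12.95
ee_pos: [0.5904, -0.0085, 0.0395]
tcp_rot: [180.0, 0.0, 94.0]
wrist_force: [-3.3, 0.2, 6.3]
opening: 0.0128
grasp_force: 30.6
```

Emit:
send_rows(
  moves=[0,0,0,0,0,0,0.6,0,0,0,0,0,0,0.4,0,0,0,0,0,0,0,0,0,0,0,0,0,-0.5,0,0,0,0,0,0,-1,0,0,0,0,0,0,-1,0,0,0,0,0,0,-1],
)

```text
time: 13.82
ee_pos: [0.5904, -0.0085, 0.0389]
tcp_rot: [180.0, -0.0, 94.0]
wrist_force: [0.0, -0.3, -0.8]
opening: 0.0856
grasp_force: 0.0
```

Emit:
send_rows(
  moves=[0,0,0.3,0,0,0,-1,0,0,0.6,0,0,0,-1,0,0,0.8,0,0,0,-1,0,0,0.8,0,0,0,-1,0,0,0.8,0,0,0,-1,0,0,0.8,0,0,0,-1,0,0,0.8,0,0,0,-1,0,0,0.8,0,0,0,-1],
)

```text
time: 14.82
ee_pos: [0.5905, -0.0085, 0.1834]
tcp_rot: [179.9, 0.0, 94.0]
wrist_force: [0.1, 0.2, 0.3]
opening: 0.0857
grasp_force: 0.0
```

Run:
```python
from h import *
s=bot.camera("scene")
print(proj(s,[[.5905,-.0085,.006]]))
for r in bot.landmark_of("scene","stand"): print(r["p"],r["pixel"],at(s,r["pixel"],.006))
cv2.imwrite("pics/end.png",cv2.resize(s["color"][110:335,160:460],(800,600),interpolation=cv2.INTER_CUBIC)[:,:,::-1])
```

```text
[[288.05698508 223.88828405]]
0.87 [199.4, 200.8] [ 0.38561236 -0.05077182  0.006     ]
0.72 [287.0, 224.4] [ 0.58945218 -0.01115213  0.006     ]
```

View pics/end.png

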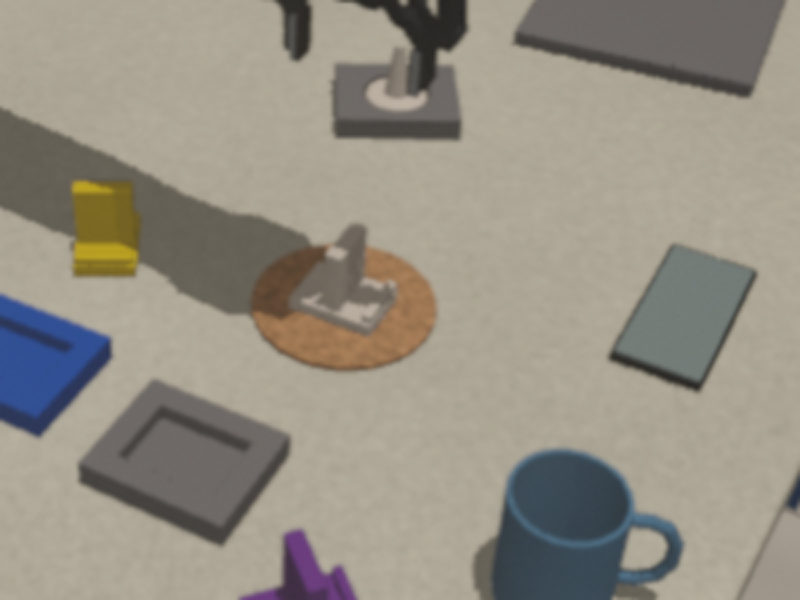

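The stand is upright on the mat (crop (345,300), mat centre at about (344,305)), the cone is still in its mould, and the gripper is clear.

```bash
python3 -c "
from workcell import bot
print(bot.job_done())"
```

```text
the job is handed in; nothing more can be done
None
```

The phone stand is upright near the centre of the cork mat, about 3 mm off by camera; it was lowered into contact before release, the ring holder was left alone in its mould, and the job was handed in at about 15 s.

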